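# Lock the rack's hold-down bar with the quarter-turn thumbscrew

### The job

Swing the hold-down bar over the tube rack up to its stop so that the hole in its end lines up with the hole in the block below, then fit the thumbscrew from its holder through both. Feel gently for the hidden slot by turning the screw clockwise until it drops in and its head sits on the bar, then lock it with a further quarter turn clockwise. Do not force the screw, and leave the other things on the bench where they are.

Things in the scene. Friction and masses are not known exactly. Their poses are not given: they have to be found in the camera images.
- clamp: Fixed platform: aluminium plate 150 (x) x 220 (y) x 12 mm; origin at the centre of its underside on the worktop, z up. A tube rack (142 mm along x, 66 along y, top 59 mm above the worktop) is fixed on its middle. The bar's pivot post is at y = +75 mm, x = 0; a grey block 48 x 48 mm, top 60 mm above the worktop, is at y = -75 mm, x = 0. Screw and clamp must not press on each other with over 40 N.
- bore_mouth (a point): Centre of the mouth of the round vertical 22.2 mm bore in the top of the clamp's grey block, 60 mm above the worktop.
- plate_top (a point): Point on the bore's axis 36 mm above the worktop (fixed; does not show the slot's direction): here lies a spring plate 6 mm thick with a slot 22.5 x 8.6 mm. The slot's long direction is hidden, within 0.7 rad either side of the clamp's x axis, different each time. The plate yields up to 4 mm down (2 N at first, 11 N at the end), then is rigid; feel with 3 to 8 N. It turns only if forced (0.2 N m).
- bar (a joint): Swing of the steel hold-down bar about its upright pivot, rad: 0 = at its stop over the block, holes lined up; grows as it swings open towards the robot (clockwise seen from above). Stiff with friction (about 4 N at the post), stays where it is left.
- bar_post (a point): Centre of the top of the black upright finger post on the bar: 12 mm diameter, 32 mm tall (its lowest 3 mm a 16 mm collar), top 101 mm above the worktop, 75 mm from the pivot axis and 75 mm from the bar's hole. The bar is 8 mm thick, its top 69 mm above the worktop, 24 mm wide, 40 mm round the hole.
- bar_hole (a point): Centre of the 24.5 mm round hole in the bar's free end, on the bar's top face, 69 mm above the worktop, 150 mm from the pivot.
- cam (a joint): How far the cam under the slot has been turned from its unlocked start, rad: 0 at the start, grows as the inserted screw turns clockwise seen from above, stops at 1.4. It stands in line with the slot at 0.
- thumbscrew: Loose steel thumbscrew, about 70 g. Origin on its axis at the seating face under the head; z up to the head, x along its crossbar. Head: flange 33 mm diameter, 3 mm thick, then a knurled grip 24 mm diameter with its flat top 33 mm above the origin; an 18 mm ridge on top lies along the crossbar. Stem 7 mm diameter below. Starts upright in the holder, flange on the holder's top.
- screw_foot (a point): Centre of the underside of the screw's crossbar, 49 mm below the screw's origin; the crossbar at the stem's foot is 20 mm (x) x 7 mm (y) x 7 mm high. While the crossbar rests on the plate, not in the slot, the screw's origin is 85 mm above the worktop; with the crossbar through the slot and the flange on the bar it is 69 mm.
- holder: Fixed grey block 46 x 46 x 56 mm with an upright through hole of 23.5 mm in the middle; origin at the centre of its underside.
- timer: Bystander: small white bench timer 74 x 62 x 19 mm, origin under its centre.
- tape_roll: Bystander: roll of tape lying flat, 90 mm, 19 mm high, origin under its centre.
- marker: Bystander: lying marker pen 139 mm long, origin under its centre.
- flask: Bystander: lying culture flask 48 x 101 x 25 mm, origin under its centre.
- tip_box: Bystander: pipette tip box 94 x 128 x 89 mm, origin under its centre.
- beaker: Bystander: glass beaker 68 mm diameter, 90 mm high, origin under its centre.

How it is judged:
By the outcome, as a careful person would: the job done as asked, in the order asked, and still so for the second after the job is handed in, with the robot touching nothing.
It also fails if it takes over 72 s, if anything falls off the work surface, if the arm or the gripper's body presses on something with over 40 N, if the wrist force passes 120 N, or if a joint passes its speed limit or range.

### The arm

A 6-joint arm with a two-finger parallel gripper is mounted at the origin on a cart in front of the work surface, level with it; the furniture and walls round the work are solid. World frame = base frame: x ahead of the robot, y to its left, z up, the work surface at z = 0. Lengths are in mm, angles in degrees, forces in N, time in s.
With the tool pointing down it reaches from about 300 to 850 mm from the base axis. Payload 4.2 kg.
Tool frame: the origin (TCP) lies at the very end of the fingers, on their centre line; the grasp point (between the pads) lies 19 mm behind it; z points along the fingers, y is the line along which they close (so a half turn about z gives the same grasp; the last joint's range is limited). The gripper opens to 91 mm and grips with 3 to 60 N. Pads are 32 mm wide; open, the fingers measure 118 mm over their backs; the gripper's body (76 mm by 178 mm) begins 60 mm behind the grasp point.
Start: joints at [69.844, 18.312, 89.639, -0, 72.044, -1.146], TCP at [187.306, 543.654, 213.976] pointing down, gripper open.
Joint ranges: [-177.97, 177.97], [-48.28, 115.42], [12.27, 149.76], [-77.06, 257.06], [2.81, 150.46], [-146.56, 146.56]. Speed limits (degrees/s): [147.25, 147.25, 180, 180, 180, 180].

### API

Orientations are given as [roll, pitch, yaw] about the fixed x, y, z axes, in that order (R = Rz(yaw) Ry(pitch) Rx(roll)).
In Python, from workcell import env, eyes gives the robot as it stands.
- The arm moves only by the tool send_rows, never from a script. Its argument "targets" is text: rows parted by semicolons, each of 7 numbers parted by spaces: the shift along the tool's x, y, z in m, then the turn, a rotation vector about the tool's x, y, z in degrees, then the opening in per cent of the stroke, from 0 (shut) to 100 (fully open). A call has 1 to 12 rows; each row is the pose to reach, as a shift and turn from the pose commanded when the call began, along the tool's axes at that moment; what a row does not reach only later rows make up. A row lasts 1/12 s, in which the tool goes at most 41.7 mm and 7.16 degrees, less where a joint would pass 70% of its speed; a pose out of reach is approached as far as the arm can. A call with a gripper value outside its range is refused whole. The fingers move at their own pace and stop on an object; "grip_force" is the grip in N (left out, the last holds). Time passes only in rows, so rows that repeat a pose let the fingers close. It gives the time, the measured TCP pose, the force, the opening and the grip force at its end, in the units of the state.
- env.state(): the state, without advancing time (a new reading comes with each control period).
- eyes.grab_frame(name): name is "scene" or "side" or "wrist"; returns a dict with "image" (420x560x3 uint8, blue, green, red), "fovy" (degrees; the focal length in pixels is half the picture's height over the tangent of half this angle, whatever the lens; pixels are square), "cx", "cy" (the principal point, pixels), "eye" and "attitude" of the camera in the world. Camera axes: x right, y up, looking along -z (the intrinsics and any distortion apply to the point x, -y, -z); pixel columns grow to the right and rows downward; lengths in mm; the calibration is good to about 2 mm. A picture is of the moment at which its call begins. There is no depth.
- env.job_done(): hands the job in; it is judged then, once.
The state is a dict: "time_s": time; "qpos": joint angles; "qvel": joint speeds; "effort": joint torques, N m; "ee_pos": TCP position; "ee_rot": TCP orientation; "force": force on the tool from outside, world axes, zero at the start; "torque": the same for the moment, N m; "gripper_width": finger opening in mm; "gripper_force": force on a finger pad.
Only numpy, scipy, OpenCV 4.12 (cv2) and the standard library are available. Lean on these libraries where they do the work, as an engineer would, in place of code of your own. Each camera call takes 0.05 s, during which the arm holds its last target. There are 200 camera calls.

## Working session

There is one attempt and no reset: what is moved stays moved. The work goes in short steps, Python scripts to look and compute and a tool call to move; the robot and the scene stay as the last step left them, time stands still between calls to the robot, and variables do not carry over. Pictures are saved under pics/ and viewed, at most 10 in all, crops included, and the job is handed in when it is done.

Besides the shell and the picture viewer there is one more tool, called after "Request:" as name(argument=value, ...) on one line, values as JSON. send_rows: Moves the arm, as the interface text tells. Its arguments: {"type":"object","properties":{"targets":{"type":"string"},"grip_force":{"type":"number"}},"required":["targets"]}

```bash
ls; mkdir -p pics; cat > h.py <<'E'
import numpy as np,cv2
from scipy.spatial.transform import Rotation as R
from workcell import env,eyes
E
python3 - <<'E'
from h import *
s=env.state();print(s)
for n in("scene","side","wrist"):
    f=eyes.grab_frame(n);cv2.imwrite(f"pics/{n}0.png",f["image"])
    print(n,{k:v for k,v in f.items() if k!="image"})
a=cv2.imread("pics/scene0.png")
E
```

```text
pics
{'time_s': 0.0, 'qpos': array([ 6.98444340e+01,  1.83525145e+01,  8.97073296e+01, -1.04519499e-05,
        7.20423458e+01, -1.14367194e+00]), 'qvel': array([-0.05282887, -0.02315473,  0.03826858, -0.07497324,  0.03173197,
       -0.09139301]), 'effort': array([ 7.43397268e-04, -4.12468171e+01, -2.31972420e+01,  7.28366082e-02,
        4.58552514e-02, -1.50916958e-04]), 'ee_pos': array([187.11874626, 543.16825272, 213.10525766]), 'ee_rot': array([-1.79897830e+02, -2.02972638e-03,  1.60988107e+02]), 'force': array([-0.1841205 , -0.16459072, -1.22511094]), 'torque': array([-0.00222281, -0.00655339,  0.00654617]), 'gripper_force': 0.0, 'gripper_width': 91.33924985338076}
scene {'fovy': 45.89794599177385, 'cx': 282.6365572153283, 'cy': 218.50027393987872, 'eye': array([ -293.30206007, -1009.47087113,  1002.41210647]), 'attitude': array([ 54.47588143,   0.46236136, -41.8341961 ])}
side {'fovy': 42.14610727569286, 'cx': 271.1486282316719, 'cy': 203.4296415648727, 'eye': array([ 606.2060961 , 1143.46191767,  858.77132187]), 'attitude': array([ 57.98367086,  -0.89222751, 177.96773491])}
wrist {'fovy': 66.83890383889072, 'cx': 274.4390274564539, 'cy': 210.9170894349557, 'eye': array([115.47944771, 568.05283653, 384.10099011]), 'attitude': array([-15.5119427 ,   0.15607569,  70.94475362])}
```

View pics/scene0.png

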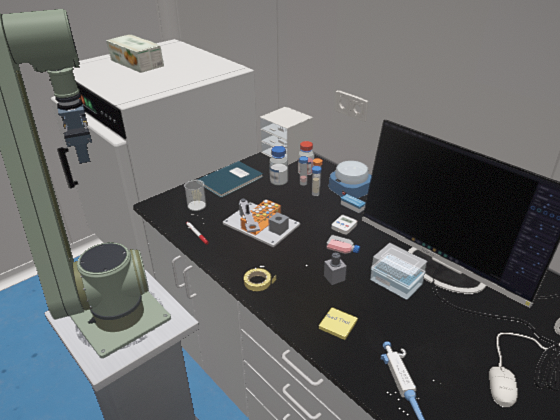

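View pics/side0.png

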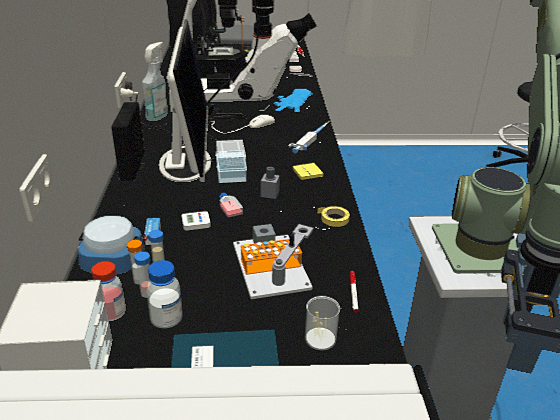

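Scene: clamp around (262,222), holder and screw at (335,270). Side: clamp (270,265), bar end (303,230), block (263,232), screw and holder (270,182). I'll enlarge both.

```bash
cat >> h.py <<'E'
def ray(f,u,v):
    F=210/np.tan(np.radians(f["fovy"])/2)
    d=np.array([(u-f["cx"])/F,-(v-f["cy"])/F,-1.])
    return np.array(f["eye"]),R.from_euler('xyz',f["attitude"],degrees=True).apply(d)
def onz(f,u,v,z):
    o,d=ray(f,u,v);return o+d*(z-o[2])/d[2]
def proj(f,p):
    F=210/np.tan(np.radians(f["fovy"])/2)
    c=R.from_euler('xyz',f["attitude"],degrees=True).inv().apply(np.array(p)-f["eye"])
    return f["cx"]-F*c[0]/c[2],f["cy"]+F*c[1]/c[2]
E
python3 - <<'E'
from h import *
a=cv2.imread("pics/scene0.png")[185:295,215:355];b=cv2.imread("pics/side0.png")[165:310,215:355]
A=cv2.resize(a,None,fx=4,fy=4,interpolation=2);A=cv2.copyMakeBorder(A,0,600-440,0,0,0)[:, :400]
A=cv2.resize(a,(400,314),interpolation=2);B=cv2.resize(b,(400,414),interpolation=2)
o=np.zeros((414,800,3),np.uint8);o[:314,:400]=A;o[:,400:]=B
cv2.imwrite("pics/z0.png",o)
f=eyes.grab_frame("side");g=eyes.grab_frame("scene")
for n,u,v,z in(("hole",303,230,69),("pivot",278,267,75),("block",263,230,60),("screw",270,170,89),):print(n,onz(f,u,v,z))
for n,u,v,z in(("block",279,218,60),("screw",335,258,89)):print(n,onz(g,u,v,z))
E
```

```text
hole [472.69659653   9.51867479  69.        ]
pivot [543.5996921  165.26934072  75.        ]
block [573.92240682  -4.74690466  60.        ]
screw [ 547.35100772 -272.79215826   89.        ]
block [574.59082018 -10.68939587  60.        ]
screw [ 535.43775736 -296.22776467   89.        ]
```

View pics/z0.png

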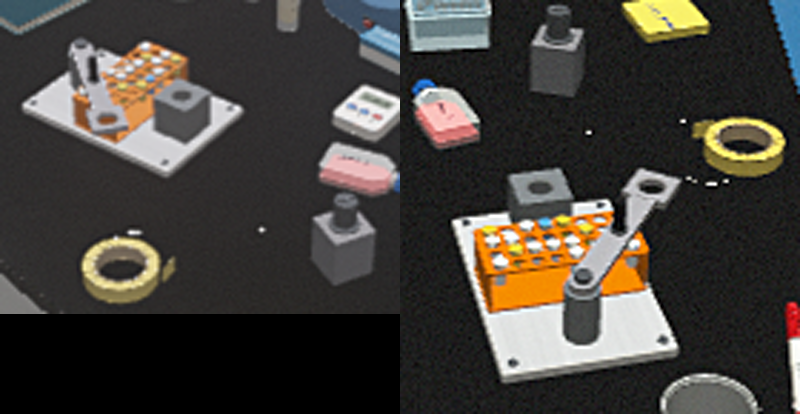

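The zoomed crops show the bar swung open toward the robot, with its hole at side pixel (303.6,230.1). The bore is at (264,230.5), the pivot at (280,262) and the screw top at (270.6,169). Next I'll look at the clamp from close above.

Request:
send_rows(targets="-0.4 -0.26 0 0 0 54 100;-0.4 -0.26 0 0 0 54 100;-0.4 -0.26 0 0 0 54 100;-0.4 -0.26 0 0 0 54 100;-0.4 -0.26 0 0 0 54 100;-0.4 -0.26 0 0 0 54 100;-0.4 -0.26 0 0 0 54 100;-0.4 -0.26 0 0 0 54 100;-0.4 -0.26 0 0 0 54 100;-0.4 -0.26 0 0 0 54 100;-0.4 -0.26 0 0 0 54 100;-0.4 -0.26 0 0 0 54 100")

```text
time_s: 1.25
ee_pos: [483.2, 163.9, 214.0]
ee_rot: [179.9, 0.1, 106.8]
force: [0.9, -0.6, -0.1]
gripper_width: 91.0
gripper_force: 0.0
```

```bash
python3 - <<'E'
from h import *
f=eyes.grab_frame("wrist");cv2.imwrite("pics/w1.png",f["image"]);np.save("w1.npy",{k:v for k,v in f.items() if k!="image"})
s=env.state();print(s["time_s"],s["ee_pos"],s["ee_rot"],s["force"],s["qpos"])
E
```

```text
1.3 [484.32929116 162.88701668 213.84989028] [1.79906703e+02 1.75009220e-01 1.06734355e+02] [ 1.59636579 -1.8380845   0.50381392] [17.41467337 12.50101889 97.83687621 -0.18792385 69.57099313  0.74563049]
```

View pics/w1.png

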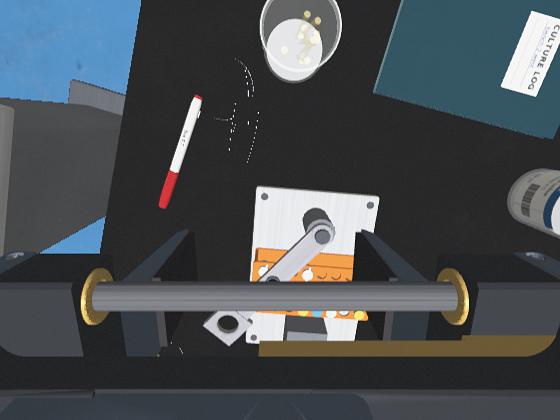

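The wrist view shows the pivot at (323,233), the bar hole at (228,323) and plate screw holes at (265,197) and (370,205). The gripper hides the rest, so I'll back off toward −y to see the whole clamp.

Request:
send_rows(targets="-0.22 0.0 0 0 0 9 100;-0.22 0.0 0 0 0 9 100;-0.22 0.0 0 0 0 9 100;-0.22 0.0 0 0 0 9 100;-0.22 0.0 0 0 0 9 100;-0.22 0.0 0 0 0 9 100;-0.22 0.0 0 0 0 9 100;-0.22 0.0 0 0 0 9 100;-0.22 0.0 0 0 0 9 100")

```text
time_s: 2.05
ee_pos: [544.6, -41.5, 213.8]
ee_rot: [-180.0, -0.1, 98.0]
force: [-0.3, 0.2, -1.1]
gripper_width: 91.2
gripper_force: 0.0
```

```bash
python3 - <<'E'
from h import *
f=eyes.grab_frame("wrist");cv2.imwrite("pics/w2.png",f["image"]);np.save("w2.npy",{k:v for k,v in f.items() if k!="image"})
s=env.state();print(s["time_s"],s["ee_pos"],s["ee_rot"],s["force"],s["qpos"])
E
```

```text
2.1 [544.57020073 -41.27458655 213.88495124] [-1.79976778e+02 -4.59714914e-02  9.80866409e+01] [-0.18033304  0.62326234  0.18021979] [-5.56499967e+00  1.57315783e+01  9.33867249e+01  4.14714824e-02
  7.09151171e+01 -1.36652211e+01]
```

View pics/w2.png

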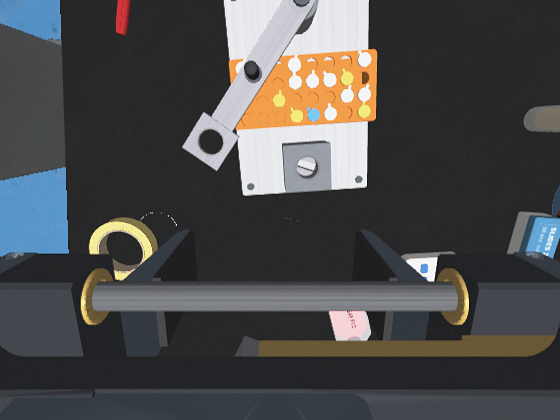

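This view shows the bar hole at (210,141), post top near (252,70), block and bore at (307,167), plate screws at (250,187) and (359,180), and the pivot at about (302,2). I'll refine these from masks and check them against the known sizes.

```bash
python3 - <<'E'
from h import *
f=np.load("w2.npy",allow_pickle=True).item();im=cv2.imread("pics/w2.png")
g=cv2.cvtColor(im,cv2.COLOR_BGR2GRAY)
def blob(x0,y0,x1,y1,lo,hi):
    m=((g[y0:y1,x0:x1]>=lo)&(g[y0:y1,x0:x1]<=hi)).astype(np.uint8)
    n,l,st,c=cv2.connectedComponentsWithStats(m)
    i=1+np.argmax(st[1:,4]);return c[i]+[x0,y0],st[i]
for n,b,z in(("hole",(195,127,226,156,0,70),65),("bore",(293,153,321,181,130,255),36),("s1",(244,181,257,193,0,130),12),("s2",(353,174,366,186,0,130),12)):
    c,st=blob(*b);print(n,c,st,onz(f,*c,z))
np.set_printoptions(linewidth=250)
print(g[55:85:2,238:270:2]);print(g[150:186:2,290:326:2]);print(g[136:204,[265,350]][:,0][40:],)
cv2.imwrite("pics/z2.png",np.hstack([cv2.resize(im[140:196,235:335],(800,448),interpolation=2)]))
E
```

```text
hole [210.66743119 141.32568807] [  5   3  23  24 436] [473.75387972   6.70644617  65.        ]
bore [305.91654466 165.73206442] [  0   0  28  28 683] [573.78011169  -7.2485307   36.        ]
s1 [250.25806452 186.35483871] [ 3  3  7  6 31] [514.99014343 -43.4285516   12.        ]
s2 [358.24242424 178.84848485] [ 2  2  7  7 33] [640.3387271  -16.68605616  12.        ]
[[233 235 236 236 232 210 209 206 208 207 206 205 206 201 205 205]
 [234 236 237 230 232 211 203 207 209 208 206 206 202 203 206 202]
 [188 190 179 248 189 211 211 215 209 207 205 204 203 205 204 203]
 [171 208 208 248 213  82  61  60 157 210 205 203 204 205 202 204]
 [246 246 247 226  38  61  67  68  55 175 206 204 207 201 204 204]
 [246 245 232 121  59  66  73  73  74  51 187 206 204 204 204 207]
 [245 247 216  30  62  70  78  80  75  62  82 186 204 204 206 212]
 [245 214 209  53  63  70  78  76  75  61  41 113 207 205 208 212]
 [235 205 206 113  55  67  75  76  75  45  29 113 211 207 214 208]
 [207 202 208 163  25  61  69  69  50  27  26 114 189 212 212 214]
 [208 205 209 191  98  25  40  33  27  25  30 113 217 212 20
[... 1040 characters left out ...]
147 202 203 209 206 197 164  85 142  72  68 150 156 159 158]
 [158 156 157 146 171 208 206 203 206 206 210 159  71  72 148 161 160 162]
 [159 158 157 155 130 128 191 212 209 191 149  69  71 146 150 162 161 160]
 [159 159 158 157 154 131  66  85  84  71  72  71 140 152 161 161 162 161]
 [159 158 160 156 158 154 143 134 113 113 133 152 153 160 162 159 160 161]
 [160 159 159 157 160 160 158 156 155 154 154 157 160 160 160 159 159 159]
 [157 157 160 159 160 160 160 161 161 160 160 158 160 159 160 160 157 158]
 [159 158 159 160 159 160 160 159 160 159 158 157 159 159 159 160 158 160]]
[231 232 232 231 231 231 230 231 231 232 232 233 233 233 234 235 236 212 120  30  38  40  41  37  40  42  41  40]
```

View pics/z2.png

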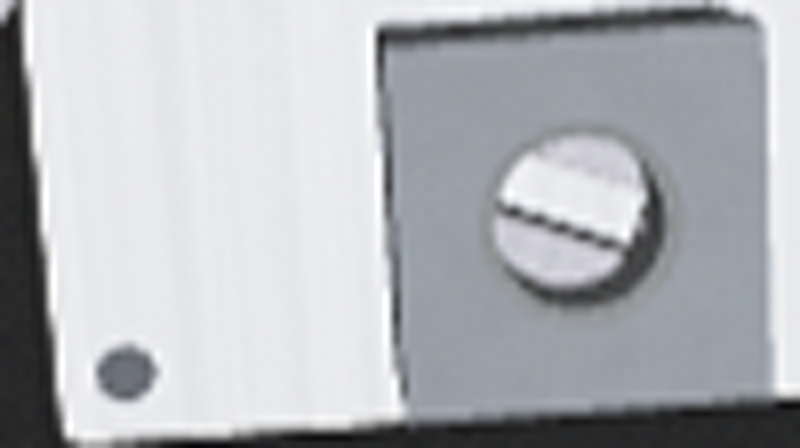

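```bash
python3 - <<'E'
from h import *
f=np.load("w2.npy",allow_pickle=True).item()
b=onz(f,307.5,167.2,60);y=np.radians(12.05)
piv=b+150*np.array([-np.sin(y),np.cos(y),0])
post=onz(f,251.5,68,101);hole=onz(f,210.7,141.3,67)
print("bore",b,"piv",piv,"post",post,"hole",hole)
print(np.linalg.norm((post-piv)[:2]),np.linalg.norm((hole-piv)[:2]),np.linalg.norm((post-hole)[:2]))
for p in(post,hole):
    d=p-piv;print("ang",np.degrees(np.arctan2(d[1],d[0]))) 
print("closed ang",12.05-90)
f1=np.load("w1.npy",allow_pickle=True).item();print("proj piv z75 in w1",proj(f1,[*piv[:2],75]),"seen 323,233")
print("pivot from w1 z 75",onz(f1,323,233,75))
print("hole w1",onz(f1,228,323,67))
p,q=onz(f,297.5,166,36),onz(f,313.1,170.6,36);d=q-p;print("slot yaw",np.degrees(np.arctan2(d[1],d[0])))
print("target post closed",piv+75*np.array([np.sin(y),-np.cos(y),0]))
E
```

```text
bore [572.8738682   -5.72267441  60.        ] piv [541.55908725 140.97219426  60.        ] post [508.71618421  73.2567602  101.        ] hole [474.15871488   6.90041264  67.        ]
75.25979198213588 150.06016400879952 74.8156637933743
ang -115.87401371628013
ang -116.68952502337916
closed ang -77.95
proj piv z75 in w1 (np.float64(322.5284168752131), np.float64(236.7728037344464)) seen 323,233
pivot from w1 z 75 [540.67058504 145.02179994  75.        ]
hole w1 [474.04077037   7.4278005   67.        ]
slot yaw -8.318195410638605
target post closed [557.21647772  67.62475993  60.        ]
```

Request:
send_rows(targets="0.1186 -0.0196 0 0 0 34.3 45;0.1186 -0.0196 0 0 0 34.3 45;0.1186 -0.0196 0.03 0 0 34.3 45;0.1186 -0.0196 0.06 0 0 34.3 45;0.1186 -0.0196 0.08 0 0 34.3 45;0.1186 -0.0196 0.1 0 0 34.3 45;0.1186 -0.0196 0.115 0 0 34.3 45;0.1186 -0.0196 0.125 0 0 34.3 45;0.1186 -0.0196 0.135 0 0 34.3 45;0.1186 -0.0196 0.135 0 0 34.3 45")

```text
time_s: 2.93
ee_pos: [508.0, 72.5, 77.6]
ee_rot: [-179.9, 0.1, 63.8]
force: [0.2, 0.3, -0.1]
gripper_width: 41.1
gripper_force: 0.0
```

```bash
python3 - <<'E'
from h import *
s=env.state();print(s["time_s"],s["ee_pos"],s["ee_rot"],s["force"],s["qpos"],s["gripper_width"])
E
```

```text
2.9333 [507.95842531  72.48272294  77.57685979] [-1.79859428e+02  7.96541305e-02  6.37576067e+01] [ 0.22249159  0.33390612 -0.08009703] [6.83017869e+00 2.03368043e+01 1.08656218e+02 1.27880141e-02
 5.11682418e+01 3.30646372e+01] 41.070615145486535
```

Request:
send_rows(targets="0 0 0 0 0 0 0;0 0 0 0 0 0 0;0 0 0 0 0 0 0;0 0 0 0 0 0 0;0 0 0 0 0 0 0;0 0 0 0 0 0 0", grip_force=12)

```text
time_s: 3.43
ee_pos: [508.8, 72.1, 79.5]
ee_rot: [-180.0, -0.0, 63.7]
force: [-2.4, 2.0, 4.9]
gripper_width: 11.5
gripper_force: 12.0
```

Request:
send_rows(targets="0.0001 0.0039 0 0 0 -3 0;0.0004 0.0078 0 0 0 -6 0;0.0016 0.0156 0 0 0 -12 0;0.0037 0.0232 0 0 0 -18 0;0.0065 0.0305 0 0 0 -24 0;0.0101 0.0375 0 0 0 -30 0;0.0118 0.0403 0 0 0 -32.5 0;0.0135 0.043 0 0 0 -35 0;0.0135 0.043 0 0 0 -35 0;0.0135 0.043 0 0 0 -35 0")

```text
time_s: 4.27
ee_pos: [554.0, 65.4, 79.5]
ee_rot: [179.9, -0.0, 98.6]
force: [-0.3, 2.6, 4.4]
gripper_width: 11.4
gripper_force: 12.0
```

```bash
python3 - <<'E'
from h import *
s=env.state();print(s["time_s"],s["ee_pos"],s["ee_rot"],s["force"],s["torque"],s["gripper_width"],s["gripper_force"])
E
```

```text
4.2667 [554.04813998  65.37600066  79.50664519] [ 1.79933168e+02 -4.84589384e-02  9.86256496e+01] [-0.34872334  2.55236098  4.42298716] [0.4546778  0.36337476 0.01062725] 11.383587140921145 12.00222373008728
```

Request:
send_rows(targets="0.0 0.001 0 0 0 -0.8 0;0.0001 0.002 0 0 0 -1.6 0;0.0001 0.003 0 0 0 -2.4 0;0.0001 0.003 0 0 0 -2.4 0")

```text
time_s: 4.6
ee_pos: [556.4, 65.8, 79.5]
ee_rot: [180.0, -0.0, 101.1]
force: [-3.0, 2.2, 6.3]
gripper_width: 11.6
gripper_force: 12.0
```

Request:
send_rows(targets="0.0 0.0007 0 0 0 -0.5 0;0.0 0.0014 0 0 0 -1 0;0.0 0.0014 0 0 0 -1 0")

```text
time_s: 4.85
ee_pos: [557.7, 66.1, 79.5]
ee_rot: [-180.0, -0.0, 102.1]
force: [-2.5, 2.1, 5.8]
gripper_width: 11.6
gripper_force: 12.0
```

Request:
send_rows(targets="0.0 0.0008 0 0 0 -0.6 0;0.0 0.0015 0 0 0 -1.2 0;0.0 0.0015 0 0 0 -1.2 0")

```text
time_s: 5.1
ee_pos: [558.0, 66.2, 79.5]
ee_rot: [-179.8, -0.1, 103.3]
force: [-5.4, 1.8, 8.4]
gripper_width: 11.4
gripper_force: 12.0
```

Request:
send_rows(targets="0.0 0.0008 0 0 0 -0.5 0;0.0 0.0015 0 0 0 -1 0;0.0 0.0015 0 0 0 -1 0")

```text
time_s: 5.35
ee_pos: [558.0, 66.3, 79.4]
ee_rot: [-179.7, -0.1, 104.3]
force: [-8.4, 2.1, 10.5]
gripper_width: 11.7
gripper_force: 12.0
```

Request:
send_rows(targets="0 0 0 0 0 0 45;0 0 0 0 0 0 45;0 0 0 0 0 0 45;0 0 -0.035 0 0 0 45;0 0 -0.07 0 0 0 60;-0.03 -0.01 -0.1 0 0 6 80;-0.07 -0.025 -0.135 0 0 6 100;-0.104 -0.04 -0.135 0 0 6 100;-0.104 -0.04 -0.135 0 0 6 100;-0.104 -0.04 -0.135 0 0 6 100")

```text
time_s: 6.18
ee_pos: [548.2, -46.8, 214.7]
ee_rot: [179.9, 0.1, 98.1]
force: [-0.3, 0.3, -0.6]
gripper_width: 75.3
gripper_force: 0.0
```

```bash
python3 - <<'E'
from h import *
f=eyes.grab_frame("wrist");cv2.imwrite("pics/w3.png",f["image"]);np.save("w3.npy",{k:v for k,v in f.items() if k!="image"})
s=env.state();print(s["time_s"],s["ee_pos"],s["ee_rot"],s["force"])
b=np.array([572.9,-5.7])
print(proj(f,[*b,69]))
g=cv2.cvtColor(f["image"],cv2.COLOR_BGR2GRAY)
u,v=map(int,proj(f,[*b,69]))
cv2.imwrite("pics/z3.png",cv2.resize(f["image"][v-40:v+40,u-50:u+50],(700,560),interpolation=2));print(u-50,v-40)
a,b=eyes.grab_frame("side"),eyes.grab_frame("scene")
# screw top by two rays
o1,d1=ray(a,270.6,168.9);o2,d2=ray(b,336.5,254.7)
t=np.linalg.lstsq(np.c_[d1,-d2],o2-o1,rcond=None)[0];print("screw top",o1+t[0]*d1,o2+t[1]*d2)
E
```

```text
6.2333 [547.89225397 -45.06640031 213.72725636] [ 1.79972314e+02 -2.40470136e-02  9.81349352e+01] [-0.24721796  0.70031655  0.1081465 ]
(np.float64(305.2696965904913), np.float64(162.16108729705095))
255 122
screw top [ 545.04184818 -286.60566578   85.20858545] [ 549.9878224  -288.48395545   88.28986673]
```

View pics/z3.png

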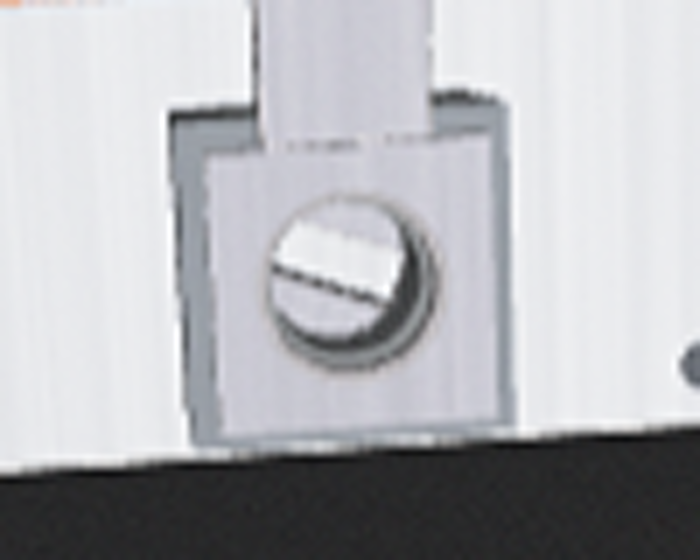

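The bar is at its stop: its hole centre is at about (305.4,162.4), against a predicted (305.3,162.2). The slot is visible through it. Now to the screw.

Request:
send_rows(targets="-0.287 -0.044 0 0 0 0 100;-0.287 -0.044 0 0 0 0 100;-0.287 -0.044 0 0 0 0 100;-0.287 -0.044 0 0 0 0 100;-0.287 -0.044 0 0 0 0 100;-0.287 -0.044 0 0 0 0 100;-0.287 -0.044 0 0 0 0 100;-0.287 -0.044 0 0 0 0 100;-0.287 -0.044 0 0 0 0 100;-0.287 -0.044 0 0 0 0 100")

```text
time_s: 7.17
ee_pos: [546.1, -332.9, 212.7]
ee_rot: [-179.9, -0.1, 98.4]
force: [0.0, 0.4, 0.5]
gripper_width: 91.4
gripper_force: 0.0
```

```bash
python3 - <<'E'
from h import *
f=eyes.grab_frame("wrist");cv2.imwrite("pics/w4.png",f["image"]);np.save("w4.npy",{k:v for k,v in f.items() if k!="image"})
s=env.state();print(s["time_s"],s["ee_pos"],s["ee_rot"],s["qpos"])
u,v=map(int,proj(f,[547.5,-287.5,80]))
o=f["image"][v-50:v+50,u-70:u+70];cv2.imwrite("pics/z4.png",cv2.resize(o,(784,560),interpolation=2));print(u-70,v-50)
E
```

```text
7.2167 [ 546.14524264 -332.49988922  213.07253466] [-1.79943924e+02 -1.09646700e-01  9.84047754e+01] [-3.23884711e+01  2.42734628e+01  8.05500227e+01  4.79453121e-02
  7.52906089e+01 -4.08055205e+01]
213 106
```

View pics/z4.png

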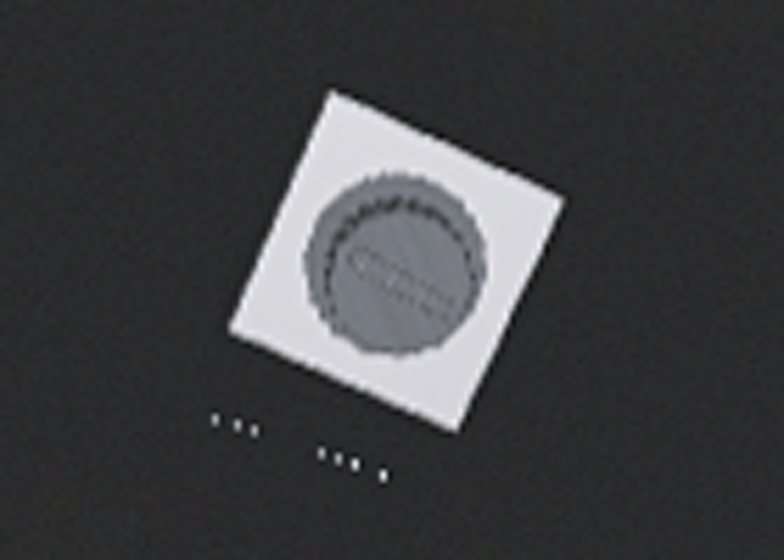

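The view shows the holder square and the screw top, with the ridge running from (276.4,152.1) to (292.8,160.1) in full-image pixels. The top disc centre is near (285.1,155.5).

```bash
python3 - <<'E'
from h import *
f=np.load("w4.npy",allow_pickle=True).item()
P=lambda x,y,z:onz(f,213+x/5.6,106+y/5.6,z)
print("top",P(404,277,89),"flange",P(396,264,59),"holder",P(395.75,262.5,56))
a,b=P(355,258,90),P(447,303,90);d=b-a;print("ridge",np.linalg.norm(d),np.degrees(np.arctan2(d[1],d[0])))
c=[P(*q,56) for q in((331,90),(564,198),(458,432),(230,330))];print([np.linalg.norm(c[i]-c[i-1]) for i in range(4)])
E
```

```text
top [ 548.33128155 -285.59913108   89.        ] flange [ 547.90327809 -286.2690764    59.        ] holder [ 547.9361421  -286.26545852   56.        ]
ridge 16.73733639900066 -17.43629848172287
[np.float64(46.31674641092692), np.float64(45.86392016650341), np.float64(46.419692984148035), np.float64(46.21024190745239)]
```

Request:
send_rows(targets="0.0457 0.0088 0 0 0 0 60;0.0457 0.0088 0.03 0 0 0 60;0.0457 0.0088 0.06 0 0 0 60;0.0457 0.0088 0.09 0 0 0 60;0.0457 0.0088 0.11 0 0 0 60;0.0457 0.0088 0.125 0 0 0 60;0.0457 0.0088 0.14 0 0 0 60;0.0457 0.0088 0.14 0 0 0 60;0.0457 0.0088 0.14 0 0 0 60")

```text
time_s: 7.97
ee_pos: [547.9, -286.2, 73.7]
ee_rot: [-179.9, -0.1, 98.4]
force: [0.0, -1.2, 0.4]
gripper_width: 54.5
gripper_force: 0.0
```

```bash
python3 - <<'E'
from h import *
s=env.state();print(s["time_s"],s["ee_pos"],s["ee_rot"],s["qpos"],s["force"])
E
```

```text
7.9667 [ 547.85103951 -286.16246693   73.68104791] [-1.79934787e+02 -7.20839088e-02  9.84182484e+01] [-2.86556805e+01  2.86748569e+01  9.46546509e+01  2.17578890e-02
  5.67659805e+01 -3.70859098e+01] [ 0.01159667 -1.15824963  0.37436515]
```

Request:
send_rows(targets="0 0 0.006 0 0 0 60;0 0 0.006 0 0 0 35;0 0 0.006 0 0 0 35;0 0 0.006 0 0 0 35", grip_force=15)

```text
time_s: 8.3
ee_pos: [548.2, -288.2, 68.6]
ee_rot: [179.9, 0.0, 98.3]
force: [-0.5, -0.1, 0.0]
gripper_width: 37.5
gripper_force: 0.0
```

Request:
send_rows(targets="0 0 0 0 0 0 0;0 0 0 0 0 0 0;0 0 0 0 0 0 0;0 0 0 0 0 0 0", grip_force=25)

```text
time_s: 8.63
ee_pos: [548.0, -288.3, 68.3]
ee_rot: [180.0, 0.0, 98.3]
force: [-0.5, 0.3, 1.0]
gripper_width: 23.0
gripper_force: 25.0
```

```bash
python3 - <<'E'
from h import *
s=env.state();print(s["time_s"],s["ee_pos"],s["ee_rot"],s["force"],s["torque"])
E
```

```text
8.6333 [ 547.99308515 -288.322028     68.29417396] [1.79966582e+02 1.73410222e-02 9.82787640e+01] [-0.48565335  0.28101808  1.0457689 ] [-0.0613235   0.08347652  0.00156068]
```

Request:
send_rows(targets="0 0 -0.01 0 0 0 0;0 0 -0.03 0 0 0 0;0 0 -0.055 0 0 0 0;0 0 -0.08 0 0 0 0;0 0 -0.095 0 0 0 0;0 0 -0.1 0 0 0 0;0 0 -0.1 0 0 0 0")

```text
time_s: 9.22
ee_pos: [548.5, -288.5, 169.7]
ee_rot: [179.8, 0.1, 98.3]
force: [0.8, 0.3, -0.4]
gripper_width: 23.2
gripper_force: 25.0
```

```bash
python3 - <<'E'
from h import *
f=eyes.grab_frame("wrist");cv2.imwrite("pics/w5.png",f["image"]);np.save("w5.npy",{k:v for k,v in f.items() if k!="image"})
s=env.state();print(s["time_s"],s["ee_pos"],s["ee_rot"],s["force"],s["gripper_width"])
p=s["ee_pos"]
for dz in(-12,-40,-61):print(proj(f,p+[0,0,dz]),proj(f,p+[-.3,2.2,dz]))
cv2.imwrite("pics/z5.png",cv2.resize(f["image"][200:350,180:380],(800,600),interpolation=2))
E
```

```text
9.2667 [ 547.70743081 -288.08524182  168.11528999] [1.79980611e+02 9.24233950e-03 9.82857850e+01] [-0.21820398 -0.01897192 -0.54465901] 23.026767914537814
(np.float64(274.1274762578338), np.float64(247.46264990244492)) (np.float64(274.1563536341869), np.float64(244.12533512141582))
(np.float64(274.08644070639957), np.float64(232.3650448685953)) (np.float64(274.11173650517804), np.float64(229.38853636220097))
(np.float64(274.06158905260315), np.float64(223.22174252847446)) (np.float64(274.0847316213729), np.float64(220.468967869271))
```

View pics/z5.png

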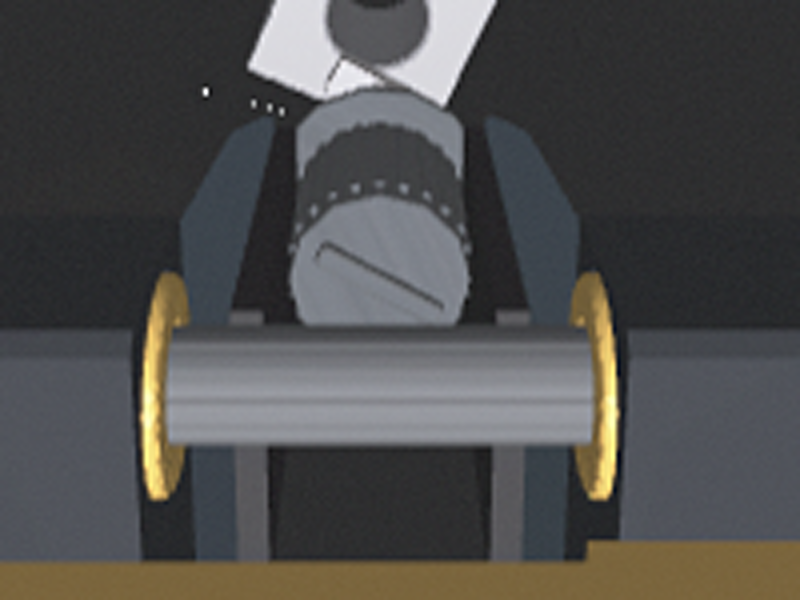

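The screw hangs straight in the grip. Its top disc spans crop x 290–468 with its upper edge at row 195, and the flange's far edge is at crop (380,88). From these I'll work out the screw axis in the tool frame.

```bash
python3 - <<'E'
from h import *
L=lambda n:np.load(n,allow_pickle=True).item()
def offs(f,p,e):
    Rt=R.from_euler('xyz',e,degrees=True);return Rt.inv().apply(f["eye"]-np.array(p))
f2,f4,f5=L("w2.npy"),L("w4.npy"),L("w5.npy")
print(offs(f2,[544.57,-41.27,213.88],[-179.98,-.05,98.09]),offs(f4,[546.15,-332.5,213.07],[-179.94,-.11,98.40]),offs(f5,[547.71,-288.09,168.12],[179.98,.01,98.286]))
f=f5;ex=np.array([np.cos(np.radians(98.3)),np.sin(np.radians(98.3)),0]);z=168.1
t=lambda p:R.from_euler('z',-98.3,degrees=True).apply(p-np.array([547.71,-288.09,z]))
P=lambda x,y,z:onz(f,180+x/4,200+y/4,z)
print("top far edge->c",t(P(379,195,z+20.7)-12*ex),"L,R",t(P(290,272,z+20.7)),t(P(468,272,z+20.7)))
print("flange far->c",t(P(380,88,z-9.3)-16.5*ex),t(P(380,88,z-12.3)-16.5*ex))
a,b=P(325,245,z+21.7),P(443,306,z+21.7);d=b-a;print("ridge edge yaw",np.degrees(np.arctan2(d[1],d[0])))
E
```

```text
[  75.2902691    -0.27888594 -170.82404683] [  75.07598057   -0.36070902 -170.50698936] [ 7.53477282e+01 -5.50487304e-02 -1.72365707e+02]
top far edge->c [ 0.65974166 -0.29921948 20.7       ] L,R [ 1.89971832 11.3056182  20.7       ] [  1.85409985 -11.89152285  20.7       ]
flange far->c [ 0.96616784 -0.54005297 -9.3       ] [ 9.85919007e-03 -5.50569427e-01 -1.23000000e+01]
ridge edge yaw -21.285849415879174
```

Request:
send_rows(targets="0.2744 0.0658 0 0 0 -32 0;0.2744 0.0658 0 0 0 -32 0;0.2744 0.0658 0 0 0 -32 0;0.2744 0.0658 0 0 0 -32 0;0.2744 0.0658 0 0 0 -32 0;0.2744 0.0658 0 0 0 -32 0;0.2744 0.0658 0 0 0 -32 0;0.2744 0.0658 0 0 0 -32 0;0.2744 0.0658 0 0 0 -32 0;0.2744 0.0658 0 0 0 -32 0;0.2744 0.0658 0 0 0 -32 0;0.2744 0.0658 0 0 0 -32 0")

```text
time_s: 10.27
ee_pos: [573.1, -8.5, 167.5]
ee_rot: [-180.0, -0.0, 130.2]
force: [-0.3, 0.1, -1.3]
gripper_width: 23.3
gripper_force: 25.0
```

```bash
python3 - <<'E'
from h import *
s=env.state();print(s["time_s"],s["ee_pos"],s["ee_rot"],s["force"],s["qpos"])
E
```

```text
10.2667 [573.11868509  -8.511487   167.49135999] [-1.79956192e+02 -2.55473121e-02  1.30177498e+02] [-0.32423256  0.06100233 -1.31167417] [-1.99433838e+00  2.00500788e+01  9.40193743e+01 -1.14696782e-02
  6.59801659e+01 -4.21671730e+01]
```

Request:
send_rows(targets="0.0008 0.0013 0.01 0 0 0 0;0.0008 0.0013 0.022 0 0 0 0;0.0008 0.0013 0.033 0 0 0 0;0.0008 0.0013 0.033 0 0 0 0;0.0008 0.0013 0.033 0 0 0 0")

```text
time_s: 10.68
ee_pos: [573.2, -6.0, 133.9]
ee_rot: [-179.9, -0.1, 130.3]
force: [0.7, 0.2, -1.1]
gripper_width: 22.9
gripper_force: 25.0
```

```bash
python3 - <<'E'
from h import *
s=env.state();print(s["time_s"],s["ee_pos"],s["ee_rot"],s["force"],s["torque"])
f=eyes.grab_frame("wrist");cv2.imwrite("pics/w6.png",f["image"]);np.save("w6.npy",{k:v for k,v in f.items() if k!="image"})
print(proj(f,[573,-5.8,69]))
cv2.imwrite("pics/z6.png",cv2.resize(f["image"][170:290,195:355],(800,600),interpolation=2))
E
```

```text
10.6833 [573.21613083  -6.00262713 133.86725311] [-1.79907055e+02 -8.99916687e-02  1.30251970e+02] [ 0.65901388  0.16956063 -1.08357167] [-0.08009214  0.01129583 -0.03358605]
(np.float64(275.28993138159404), np.float64(223.2300424551839))
```

View pics/z6.png

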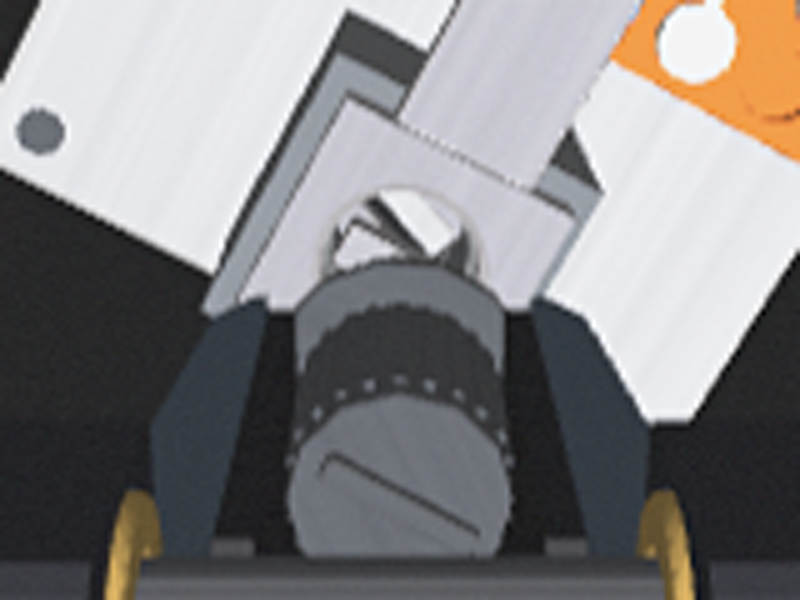

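The crossbar tip is over the hole, which spans crop x 322–482 with its far edge at row 187. The flange spans x 293–505 with its far edge at row 262, and the top disc's far edge is at row 393. I'll compute the remaining offset.

```bash
python3 - <<'E'
from h import *
f=np.load("w6.npy",allow_pickle=True).item();s=env.state();psi=s["ee_rot"][2];print(s["ee_pos"],psi)
T=R.from_euler('z',psi,degrees=True);ex=T.apply([1,0,0])
o=np.array(f["eye"])-T.apply([75.2,0.28,170.7]);print("tcp by cam",o)
P=lambda x,y,z:onz(f,195+x/5,170+y/5,z)
t=lambda p:(T.inv().apply(p-o)*[1,-1,1]).round(2)
z=o[2]
print("hole",t(P(402,187,69)-12.25*ex),t(P(322,266,69)),t(P(482,266,69)))
print("flange",t(P(399,262,z-9.3)-16.5*ex),"top",t(P(400,393,z+20.7)-12*ex))
print("known hole",t(np.array([573,-5.8,69])))
E
```

```text
[573.84506262  -5.93606693 134.67486629] 130.26343076066732
tcp by cam [573.26611559  -5.61550901 134.18182562]
hole [  0.51  -0.23 -65.18] [ 6.000e-02 -1.268e+01 -6.518e+01] [ 5.000e-02  1.220e+01 -6.518e+01]
flange [ 1.86 -0.6  -9.3 ] top [ 1.95 -0.46 20.7 ]
known hole [ 3.000e-02 -3.200e-01 -6.518e+01]
```

Request:
send_rows(targets="-0.0014 0.0002 0 0 0 0 0;-0.0014 0.0002 0.004 0 0 0 0;-0.0014 0.0002 0.006 0 0 0 0;-0.0014 0.0002 0.008 0 0 0 0;-0.0014 0.0002 0.009 0 0 0 0;-0.0014 0.0002 0.009 0 0 0 0")

```text
time_s: 11.23
ee_pos: [574.7, -6.5, 125.6]
ee_rot: [-180.0, -0.0, 130.3]
force: [-0.1, -0.1, -0.9]
gripper_width: 23.3
gripper_force: 25.0
```

Request:
send_rows(targets="0 0 0.002 0 0 0 0;0 0 0.004 0 0 0 0;0 0 0.006 0 0 0 0;0 0 0.007 0 0 0 0;0 0 0.007 0 0 0 0")

```text
time_s: 11.65
ee_pos: [574.7, -6.5, 118.6]
ee_rot: [-180.0, -0.0, 130.3]
force: [-0.4, 0.0, -0.2]
gripper_width: 23.3
gripper_force: 25.0
```

Request:
send_rows(targets="0 0 0.003 0 0 0 0;0 0 0.006 0 0 0 0;0 0 0.008 0 0 0 0;0 0 0.008 0 0 0 0")

```text
time_s: 11.98
ee_pos: [574.6, -6.5, 110.3]
ee_rot: [-180.0, -0.0, 130.3]
force: [-0.6, 0.7, -1.3]
gripper_width: 23.5
gripper_force: 25.0
```

Request:
send_rows(targets="0 0 0.003 0 0 0 0;0 0 0.006 0 0 0 0;0 0 0.009 0 0 0 0;0 0 0.011 0 0 0 0;0 0 0.011 0 0 0 0")

```text
time_s: 12.4
ee_pos: [574.6, -6.5, 99.3]
ee_rot: [-180.0, -0.0, 130.3]
force: [-0.1, 0.1, -0.7]
gripper_width: 23.4
gripper_force: 25.0
```

Foot about 2 mm above the plate; feel down in small steps.

Request:
send_rows(targets="0 0 0.001 0 0 0 0;0 0 0.002 0 0 0 0;0 0 0.003 0 0 0 0;0 0 0.003 0 0 0 0")

```text
time_s: 12.73
ee_pos: [575.0, -6.6, 97.0]
ee_rot: [180.0, 0.0, 130.3]
force: [0.1, 0.4, 0.8]
gripper_width: 23.5
gripper_force: 25.0
```

Request:
send_rows(targets="0 0 0.0005 0 0 0 0;0 0 0.001 0 0 0 0;0 0 0.001 0 0 0 0")

```text
time_s: 12.98
ee_pos: [575.0, -6.6, 96.3]
ee_rot: [180.0, 0.0, 130.3]
force: [-0.7, -1.3, 2.7]
gripper_width: 23.3
gripper_force: 25.0
```

Request:
send_rows(targets="0 0 0.0006 0 0 0 0;0 0 0.0012 0 0 0 0;0 0 0.0012 0 0 0 0")

```text
time_s: 13.23
ee_pos: [575.1, -6.6, 95.1]
ee_rot: [180.0, 0.0, 130.3]
force: [-1.2, -0.7, 5.1]
gripper_width: 23.1
gripper_force: 25.0
```

Request:
send_rows(targets="0 0 0 0 0 1.5 0;0 0 0 0 0 3 0;0 0 0 0 0 4.5 0;0 0 0 0 0 6 0;0 0 0 0 0 6 0")

```text
time_s: 13.65
ee_pos: [575.1, -6.5, 95.1]
ee_rot: [180.0, 0.0, 124.3]
force: [-0.8, -0.9, 5.3]
gripper_width: 23.4
gripper_force: 25.0
```

Request:
send_rows(targets="0 0 0 0 0 1.5 0;0 0 0 0 0 3 0;0 0 0 0 0 4.5 0;0 0 0 0 0 5 0;0 0 0 0 0 5 0")

```text
time_s: 14.07
ee_pos: [575.0, -6.4, 95.0]
ee_rot: [180.0, -0.0, 119.3]
force: [-1.0, -0.2, 4.8]
gripper_width: 23.3
gripper_force: 25.0
```

Request:
send_rows(targets="0 -0.0003 0 0 0 1.5 0;0 -0.0004 0 0 0 3 0;0 -0.0005 0 0 0 5 0;0 -0.0005 0 0 0 5 0")

```text
time_s: 14.4
ee_pos: [574.7, -6.6, 95.1]
ee_rot: [179.9, -0.0, 114.3]
force: [-0.7, -0.3, 4.9]
gripper_width: 23.3
gripper_force: 25.0
```

Request:
send_rows(targets="0 0 0 0 0 1.5 0;0 -0.0001 0 0 0 3 0;0 -0.0001 0 0 0 4 0;0 -0.0001 0 0 0 4 0")

```text
time_s: 14.73
ee_pos: [574.6, -6.6, 95.1]
ee_rot: [180.0, -0.0, 110.3]
force: [-1.2, -0.1, 5.1]
gripper_width: 23.2
gripper_force: 25.0
```

Request:
send_rows(targets="0 0 0 0 0 1.5 0;0 -0.0001 0 0 0 3 0;0 -0.0001 0 0 0 3 0;0 -0.0001 0 0 0 3 0")

```text
time_s: 15.07
ee_pos: [574.6, -6.7, 95.1]
ee_rot: [179.9, -0.0, 107.3]
force: [-1.1, 0.4, 5.3]
gripper_width: 23.4
gripper_force: 25.0
```

Request:
send_rows(targets="0 0 0 0 0 1.5 0;0 -0.0001 0 0 0 3 0;0 -0.0001 0 0 0 3 0;0 -0.0001 0 0 0 3 0")

```text
time_s: 15.4
ee_pos: [574.5, -6.7, 95.0]
ee_rot: [180.0, -0.0, 104.3]
force: [-1.1, 0.6, 5.9]
gripper_width: 23.4
gripper_force: 25.0
```

```bash
python3 - <<'E'
from h import *
s=env.state();print(s["time_s"],s["ee_pos"],s["ee_rot"],s["force"],s["torque"])
E
```

```text
15.4 [574.47435152  -6.72898004  95.03014058] [ 1.79951179e+02 -1.32698522e-02  1.04325287e+02] [-1.09237573  0.55491675  5.94647202] [-0.03495038  0.27728942  0.05389475]
```

Request:
send_rows(targets="0 0 0 0 0 1.5 0;0 -0.0001 0 0 0 3 0;0 -0.0001 0 0 0 3 0;0 -0.0001 0 0 0 3 0")

```text
time_s: 15.73
ee_pos: [574.4, -6.9, 95.0]
ee_rot: [180.0, -0.0, 101.3]
force: [-1.3, 0.4, 5.6]
gripper_width: 23.5
gripper_force: 25.0
```

Request:
send_rows(targets="0 0 0 0 0 1.5 0;0 -0.0001 0 0 0 3 0;0 -0.0001 0 0 0 3 0;0 -0.0001 0 0 0 3 0")

```text
time_s: 16.07
ee_pos: [574.3, -6.9, 95.0]
ee_rot: [180.0, -0.0, 98.3]
force: [-1.6, -0.3, 4.9]
gripper_width: 23.6
gripper_force: 25.0
```

```bash
python3 - <<'E'
from h import *
s=env.state();print(s["time_s"],s["ee_pos"],s["ee_rot"],s["force"],s["torque"])
f=eyes.grab_frame("wrist");cv2.imwrite("pics/w7.png",f["image"])
for n in("w5","w6","w7"):
    g=cv2.cvtColor(cv2.imread(f"pics/{n}.png"),cv2.COLOR_BGR2GRAY)
    c=g[250:280,255:295].astype(float);b=cv2.morphologyEx(c,cv2.MORPH_BLACKHAT,np.ones((5,5)))
    ys,xs=np.where(b[5:26,5:35]>20);print(n,len(xs),cv2.fitLine(np.c_[xs,ys].astype(np.float32),cv2.DIST_HUBER,0,.01,.01).ravel())
E
```

```text
16.0667 [574.28553336  -6.92961551  95.00805238] [ 1.79955180e+02 -4.13934941e-03  9.83274217e+01] [-1.56369548 -0.30186825  4.85277443] [-0.05889214  0.29836335  0.03743044]
w5 65 [ 0.88713235  0.4615151  14.104418   12.478822  ]
w6 60 [ 0.88470596  0.46614948 14.497308   12.585446  ]
w7 60 [ 0.88555986  0.46452522 14.463671   12.6359005 ]
```

Request:
send_rows(targets="0 0 -0.0015 0 0 0 0;0 0 -0.003 0 0 0 0;-0.0004 -0.0004 -0.003 0 0 -5 0;-0.0004 -0.0004 -0.003 0 0 -10 0;-0.0004 -0.0004 -0.003 0 0 -15 0;-0.0004 -0.0004 -0.003 0 0 -15 0")

```text
time_s: 16.62
ee_pos: [573.5, -7.4, 97.1]
ee_rot: [-180.0, -0.0, 113.4]
force: [-0.2, -0.1, -0.5]
gripper_width: 23.2
gripper_force: 25.0
```

```bash
python3 - <<'E'
from h import *
s=env.state();print(s["time_s"],s["ee_pos"],s["ee_rot"],s["force"],s["torque"])
E
```

```text
16.6167 [573.47853301  -7.41124571  97.09472723] [-1.79966508e+02 -2.29005330e-02  1.13387145e+02] [-0.19570217 -0.09392726 -0.46297832] [-0.04833418 -0.1497894   0.00776282]
```

Request:
send_rows(targets="0.0005 0.0002 0 0 0 0 0;0.001 0.0004 0 0 0 0 0;0.001 0.0004 0 0 0 0 0")

```text
time_s: 16.87
ee_pos: [573.7, -6.3, 97.5]
ee_rot: [180.0, -0.0, 113.2]
force: [-0.3, -0.9, -2.2]
gripper_width: 23.6
gripper_force: 25.0
```

Request:
send_rows(targets="0.0005 0.0002 0 0 0 0 0;0.0008 0.0003 0 0 0 0 0;0.0008 0.0003 0 0 0 0 0")

```text
time_s: 17.12
ee_pos: [573.7, -5.6, 97.7]
ee_rot: [180.0, 0.0, 113.3]
force: [0.3, 0.1, -0.8]
gripper_width: 23.0
gripper_force: 25.0
```

Request:
send_rows(targets="-0.001 -0.0004 0 0 0 0 0;-0.002 -0.0008 0 0 0 0 0;-0.0027 -0.0011 0 0 0 0 0;-0.0027 -0.0011 0 0 0 0 0")

```text
time_s: 17.45
ee_pos: [573.5, -8.5, 97.7]
ee_rot: [-180.0, -0.0, 113.3]
force: [-0.2, 0.2, -1.7]
gripper_width: 23.4
gripper_force: 25.0
```

Request:
send_rows(targets="-0.0005 -0.0002 0 0 0 0 0;-0.0008 -0.0003 0 0 0 0 0;-0.0008 -0.0003 0 0 0 0 0")

```text
time_s: 17.7
ee_pos: [573.7, -9.3, 97.8]
ee_rot: [180.0, -0.0, 113.3]
force: [0.1, 0.2, 0.9]
gripper_width: 23.0
gripper_force: 25.0
```

```bash
python3 - <<'E'
from h import *
s=env.state();print(s["ee_pos"],s["force"],s["torque"])
f=eyes.grab_frame("wrist");cv2.imwrite("pics/w8.png",f["image"])
G=lambda n:cv2.cvtColor(cv2.imread(f"pics/{n}.png"),cv2.COLOR_BGR2GRAY)
r=G("w6")
def edge(n):
    g=G(n).astype(float)
    out=[]
    for u in(272,275,278):
        c=g[200:282,u];out.append([int(x) for x in c[15:60]])
    return np.mean(out,0).round()
for n in("w5","w6","w7","w8"):print(n,edge(n).astype(int).tolist())
for n in("w5","w7","w8"):
    g=G(n)
    for nm,(y0,y1,x0,x1) in(("top",(252,279,254,296)),("rim",(240,258,254,296)),("flange",(222,240,254,296))):
        t=r[y0:y1,x0:x1];m=cv2.matchTemplate(g[y0-8:y1+8,x0-8:x1+8],t,cv2.TM_CCOEFF_NORMED);_,v,_,l=cv2.minMaxLoc(m);print(n,nm,round(v,2),l[0]-8,l[1]-8)
E
```

```text
[573.68701795  -9.29624227  97.75277027] [0.1111067  0.19520175 0.85652224] [ 0.0134877  -0.04303917  0.04690304]
w5 [95, 129, 157, 183, 172, 175, 136, 81, 118, 132, 129, 131, 131, 133, 133, 113, 76, 62, 65, 65, 65, 67, 64, 65, 65, 65, 65, 65, 65, 65, 78, 77, 67, 74, 104, 127, 134, 132, 131, 131, 130, 131, 131, 132, 132]
w6 [133, 126, 119, 121, 123, 151, 119, 70, 102, 114, 113, 114, 114, 115, 116, 99, 67, 53, 55, 55, 56, 55, 56, 57, 55, 57, 57, 56, 54, 55, 66, 66, 58, 64, 91, 111, 116, 114, 114, 114, 113, 114, 114, 115, 115]
w7 [201, 200, 201, 201, 203, 199, 143, 79, 98, 113, 112, 111, 113, 114, 115, 98, 67, 54, 57, 57, 56, 54, 56, 57, 56, 57, 56, 57, 57, 56, 67, 66, 58, 63, 89, 109, 116, 113, 112, 114, 113, 113, 113, 113, 114]
w8 [198, 187, 179, 180, 165, 156, 118, 69, 102, 114, 112, 113, 114, 114, 115, 98, 66, 55, 56, 57, 57, 56, 56, 57, 56, 56, 56, 55, 56, 56, 68, 66, 57, 64, 90, 111, 115, 115, 112, 113, 113, 113, 114, 114, 115]
w5 top 1.0 0 0
w5 rim 1.0 0 0
w5 flange 0.45 -3 -8
w7 top 0.99 0 0
w7 rim 0.99 0 0
w7 flange 0.91 0 0
w8 top 1.0 0 0
w8 rim 1.0 0 0
w8 flange 0.89 0 0
```

Request:
send_rows(targets="-0.0004 -0.0002 0 0 0 0 0;-0.0007 -0.0003 0 0 0 0 0;-0.0007 -0.0003 0 0 0 0 0")

```text
time_s: 18.0
ee_pos: [573.8, -10.1, 97.8]
ee_rot: [180.0, -0.0, 113.3]
force: [0.7, 0.1, -0.4]
gripper_width: 23.1
gripper_force: 25.0
```

Request:
send_rows(targets="-0.0004 -0.0002 0 0 0 0 0;-0.0007 -0.0003 0 0 0 0 0;-0.0007 -0.0003 0 0 0 0 0")

```text
time_s: 18.25
ee_pos: [573.8, -10.7, 97.8]
ee_rot: [180.0, -0.0, 113.3]
force: [-0.5, 1.4, -0.7]
gripper_width: 23.2
gripper_force: 25.0
```

```bash
python3 - <<'E'
from h import *
s=env.state();print(s["ee_pos"],s["force"],s["torque"])
E
```

```text
[573.78679885 -10.66323129  97.75780598] [-0.5469444   1.41481701 -0.68758096] [ 0.10037069 -0.06544874  0.00553871]
```

Request:
send_rows(targets="0.0015 0.0007 0 0 0 0 0;0.003 0.0013 0 0 0 0 0;0.0045 0.002 0 0 0 0 0;0.0045 0.002 0 0 0 0 0")

```text
time_s: 18.58
ee_pos: [573.8, -5.7, 97.7]
ee_rot: [180.0, 0.0, 113.3]
force: [0.9, -0.5, -1.6]
gripper_width: 23.5
gripper_force: 25.0
```

Request:
send_rows(targets="0.0004 0.0002 0 0 0 0 0;0.0006 0.0003 0 0 0 0 0;0.0006 0.0003 0 0 0 0 0")

```text
time_s: 18.83
ee_pos: [573.8, -5.3, 97.8]
ee_rot: [180.0, 0.0, 113.3]
force: [0.6, -0.9, -1.0]
gripper_width: 23.1
gripper_force: 25.0
```

Request:
send_rows(targets="0.0004 0.0002 0 0 0 0 0;0.0006 0.0003 0 0 0 0 0;0.0006 0.0003 0 0 0 0 0")

```text
time_s: 19.08
ee_pos: [573.9, -4.7, 97.8]
ee_rot: [-180.0, 0.0, 113.3]
force: [-0.2, -2.2, 0.0]
gripper_width: 23.2
gripper_force: 25.0
```

Request:
send_rows(targets="-0.0014 -0.0006 0 0 0 0 0;-0.0028 -0.0012 0 0 0 0 0;-0.0028 -0.0012 0 0 0 0 0")

```text
time_s: 19.33
ee_pos: [573.6, -7.6, 97.7]
ee_rot: [-180.0, -0.0, 113.3]
force: [-0.0, 0.1, 0.3]
gripper_width: 23.5
gripper_force: 25.0
```

Request:
send_rows(targets="-0.0002 0.0005 0 0 0 0 0;-0.0004 0.0009 0 0 0 0 0;-0.0004 0.0009 0 0 0 0 0")

```text
time_s: 19.58
ee_pos: [574.7, -7.5, 97.7]
ee_rot: [-180.0, -0.0, 113.3]
force: [-0.6, -0.9, 0.4]
gripper_width: 23.5
gripper_force: 25.0
```

Request:
send_rows(targets="0.0003 -0.0007 0 0 0 0 0;0.0006 -0.0014 0 0 0 0 0;0.0008 -0.0018 0 0 0 0 0;0.0008 -0.0018 0 0 0 0 0")

```text
time_s: 19.92
ee_pos: [573.1, -7.5, 97.9]
ee_rot: [179.9, 0.0, 113.3]
force: [0.5, 0.2, -1.3]
gripper_width: 23.2
gripper_force: 25.0
```

Request:
send_rows(targets="-0.0006 0.0009 0 0 0 0 0;-0.0006 0.0009 0.001 0 0 0 0;-0.0006 0.0009 0.0018 0 0 0 0;-0.0006 0.0009 0.0026 0 0 0 0;-0.0006 0.0009 0.0026 0 0 0 0")

```text
time_s: 20.33
ee_pos: [573.6, -7.8, 94.8]
ee_rot: [-180.0, -0.0, 113.3]
force: [0.3, -0.5, -0.5]
gripper_width: 23.3
gripper_force: 25.0
```

Request:
send_rows(targets="0 0 0 0 0 1.5 0;0 -0.0001 0 0 0 3 0;0 -0.0001 0 0 0 3 0;0 -0.0001 0 0 0 3 0")

```text
time_s: 20.67
ee_pos: [573.8, -7.8, 95.1]
ee_rot: [-180.0, -0.0, 110.3]
force: [-0.4, 0.2, -0.5]
gripper_width: 23.2
gripper_force: 25.0
```

Zero force at a depth that read 5 N before: the crossbar is in the slot. I'll lower it gently.

Request:
send_rows(targets="0 0 0.001 0 0 0 0;0 0 0.002 0 0 0 0;0 0 0.003 0 0 0 0;0 0 0.003 0 0 0 0")

```text
time_s: 21.0
ee_pos: [573.6, -7.8, 91.8]
ee_rot: [-180.0, -0.0, 110.3]
force: [-0.2, -0.5, -0.8]
gripper_width: 23.3
gripper_force: 25.0
```

Request:
send_rows(targets="0 0 0.0015 0 0 0 0;0 0 0.003 0 0 0 0;0 0 0.004 0 0 0 0;0 0 0.004 0 0 0 0")

```text
time_s: 21.33
ee_pos: [573.6, -7.8, 87.8]
ee_rot: [-180.0, -0.0, 110.3]
force: [-0.9, 0.2, -1.3]
gripper_width: 23.2
gripper_force: 25.0
```

Request:
send_rows(targets="0 0 0.0015 0 0 0 0;0 0 0.003 0 0 0 0;0 0 0.004 0 0 0 0;0 0 0.004 0 0 0 0")

```text
time_s: 21.67
ee_pos: [573.6, -7.8, 83.8]
ee_rot: [-180.0, -0.0, 110.3]
force: [-0.0, 0.2, -1.1]
gripper_width: 23.6
gripper_force: 25.0
```

Request:
send_rows(targets="0 0 0.0007 0 0 0 0;0 0 0.0014 0 0 0 0;0 0 0.002 0 0 0 0;0 0 0.002 0 0 0 0")

```text
time_s: 22.0
ee_pos: [573.7, -7.8, 82.0]
ee_rot: [-180.0, -0.0, 110.3]
force: [-0.4, -0.0, -1.5]
gripper_width: 23.4
gripper_force: 25.0
```

Request:
send_rows(targets="0 0 0.0004 0 0 0 0;0 0 0.0007 0 0 0 0;0 0 0.0007 0 0 0 0")

```text
time_s: 22.25
ee_pos: [573.8, -7.8, 81.4]
ee_rot: [-180.0, -0.0, 110.3]
force: [0.2, 0.1, -0.0]
gripper_width: 23.3
gripper_force: 25.0
```

Request:
send_rows(targets="0 0 0.0003 0 0 0 0;0 0 0.0006 0 0 0 0;0 0 0.0006 0 0 0 0")

```text
time_s: 22.5
ee_pos: [573.9, -7.8, 81.2]
ee_rot: [180.0, 0.0, 110.3]
force: [-0.8, -0.4, 2.2]
gripper_width: 23.5
gripper_force: 25.0
```

Request:
send_rows(targets="0 -0.0002 0 0 0 5 0;0 -0.0004 0 0 0 10 0;0.0001 -0.0005 0 0 0 15 0;0.0001 -0.0007 0 0 0 20 0;0.0002 -0.0009 0 0 0 25 0;0.0003 -0.0011 0 0 0 30 0;0.0004 -0.0012 0 0 0 36 0;0.0004 -0.0012 0 0 0 36 0")

```text
time_s: 23.17
ee_pos: [572.7, -8.0, 81.3]
ee_rot: [180.0, 0.0, 74.2]
force: [-0.6, 0.0, 3.3]
gripper_width: 23.2
gripper_force: 25.0
```

```bash
python3 - <<'E'
from h import *
s=env.state();print(s["ee_pos"],s["ee_rot"][2],s["force"],s["torque"],s["qpos"][5])
E
```

```text
[572.70172954  -8.04516423  81.26356568] 74.20240414325013 [-6.24268496e-01  4.71413722e-04  3.32129157e+00] [-0.21103965  0.25211654 -0.01856507] 13.862976854614443
```

Request:
send_rows(targets="0 -0.0002 0 0 0 5 0;0 -0.0004 0 0 0 10 0;0.0001 -0.0005 0 0 0 15 0;0.0001 -0.0007 0 0 0 20 0;0.0002 -0.0009 0 0 0 25 0;0.0003 -0.0011 0 0 0 30 0;0.0004 -0.0012 0 0 0 36 0;0.0004 -0.0012 0 0 0 36 0")

```text
time_s: 23.83
ee_pos: [571.6, -7.3, 81.2]
ee_rot: [180.0, -0.0, 38.3]
force: [-2.0, -1.0, 4.0]
gripper_width: 23.1
gripper_force: 25.0
```

```bash
cat > q.py <<'E'
from h import *
s=env.state();print(s["ee_pos"],s["ee_rot"][2],s["force"],s["torque"],s["qpos"][5])
f=eyes.grab_frame("wrist")
g=cv2.cvtColor(f["image"],cv2.COLOR_BGR2GRAY)
c=g[250:280,255:295].astype(float);b=cv2.morphologyEx(c,cv2.MORPH_BLACKHAT,np.ones((5,5)))
ys,xs=np.where(b[5:26,5:35]>20);print(len(xs),cv2.fitLine(np.c_[xs,ys].astype(np.float32),cv2.DIST_HUBER,0,.01,.01).ravel())
E
python3 q.py
```

```text
[571.61141946  -7.25369952  81.24744678] 38.33641395637699 [-2.03965501 -0.95759696  3.95621412] [-0.23803348  0.3367138  -0.02393784] 49.79249235093702
60 [ 0.88470596  0.46614948 14.497308   12.585446  ]
```

Request:
send_rows(targets="0 -0.0001 0 0 0 3 0;0 -0.0003 0 0 0 7 0;0 -0.0003 0 0 0 7 0")

```text
time_s: 24.13
ee_pos: [571.4, -7.0, 81.2]
ee_rot: [180.0, -0.0, 31.4]
force: [-2.1, -1.3, 4.8]
gripper_width: 23.2
gripper_force: 25.0
```

```bash
python3 q.py
```

```text
[571.44354011  -6.95551269  81.22649242] 31.441082594984653 [-2.1283272  -1.25448     4.78761968] [-0.2366496   0.43153116  0.02865703] 56.71207875363405
59 [ 0.8842108  0.467088  14.6132965 12.631751 ]
```

Request:
send_rows(targets="0 -0.0001 0 0 0 2 0;0 -0.0001 0 0 0 4 0;0 -0.0001 0 0 0 4 0")

```text
time_s: 24.43
ee_pos: [571.4, -6.8, 81.2]
ee_rot: [180.0, -0.0, 27.5]
force: [-1.8, -0.5, 4.9]
gripper_width: 23.4
gripper_force: 25.0
```

```bash
python3 q.py
```

```text
[571.40304698  -6.84312967  81.22738066] 27.472011143452935 [-1.7500792  -0.49995734  4.87985757] [-0.17863838  0.44139253  0.01791925] 60.687439940781296
61 [ 0.88560843  0.46443272 14.306721   12.502205  ]
```

Request:
send_rows(targets="0 -0.0001 0 0 0 2 0;0 -0.0001 0 0 0 4 0;0 -0.0001 0 0 0 4 0")

```text
time_s: 24.73
ee_pos: [571.3, -6.7, 81.2]
ee_rot: [180.0, -0.0, 23.5]
force: [-1.7, -0.3, 5.4]
gripper_width: 23.3
gripper_force: 25.0
```

```bash
python3 q.py
```

```text
[571.32711515  -6.7100814   81.18976038] 23.469676348930708 [-1.67775333 -0.29363883  5.44229262] [-0.13499998  0.4330763   0.03043942] 64.69514898142444
60 [ 0.88625664  0.46319458 14.187822   12.423857  ]
```

Request:
send_rows(targets="0 -0.0001 0 0 0 2 0;0 -0.0001 0 0 0 3.5 0;0 -0.0001 0 0 0 3.5 0")

```text
time_s: 25.03
ee_pos: [571.3, -6.6, 81.2]
ee_rot: [180.0, -0.0, 20.0]
force: [-2.0, 0.1, 5.4]
gripper_width: 23.5
gripper_force: 25.0
```

```bash
python3 q.py
```

```text
[571.25031683  -6.5728599   81.19744495] 20.010391069507367 [-2.03070525  0.05478126  5.41008958] [-0.07924696  0.45801747  0.11190656] 68.17019899723572
58 [ 0.88970166  0.4565424  14.4        12.5       ]
```

Request:
send_rows(targets="0 0 0 0 0 1 0;0 -0.0001 0 0 0 2 0;0 -0.0001 0 0 0 2 0")

```text
time_s: 25.33
ee_pos: [571.2, -6.5, 81.2]
ee_rot: [180.0, -0.0, 18.0]
force: [-1.3, -0.5, 5.2]
gripper_width: 23.2
gripper_force: 25.0
```

```bash
python3 q.py
```

```text
[571.24474373  -6.499169    81.20037981] 18.042763702304608 [-1.32610423 -0.45442915  5.16294903] [-0.07322105  0.44272843  0.23007159] 70.15493783269656
59 [ 0.89202017  0.4519956  12.6        11.7       ]
```

Request:
send_rows(targets="0 0 0 0 0 0 45;0 0 0 0 0 0 45;0 0 0 0 0 0 45;0 0 0 0 0 0 45;0 0 -0.01 0 0 0 45;0 0 -0.03 0 0 0 45;0 0 -0.06 0 0 0 45;0 0 -0.09 0 0 0 45;0 0 -0.12 0 0 0 45;-0.06 0 -0.13 0 0 0 45;-0.06 0 -0.13 0 0 0 45;-0.06 0 -0.13 0 0 0 45")

```text
time_s: 26.38
ee_pos: [511.2, -25.6, 213.0]
ee_rot: [180.0, -0.0, 17.8]
force: [-0.6, -0.2, -0.5]
gripper_width: 41.5
gripper_force: 0.0
```

```bash
python3 - <<'E'
from h import *
s=env.state();print(s["time_s"],s["ee_pos"],s["ee_rot"],s["force"],s["gripper_width"])
f=eyes.grab_frame("wrist");g=cv2.cvtColor(f["image"],cv2.COLOR_BGR2GRAY)
cv2.imwrite("pics/w9.png",f["image"])
H=[573,-5.8]
for z in(72,102):print(z,proj(f,[*H,z]))
print("post expected",proj(f,[557.4,67.6,101]))
u,v=map(int,proj(f,[*H,102]));c=g[v-28:v+28,u-28:u+28]
b=cv2.morphologyEx(c,cv2.MORPH_BLACKHAT,np.ones((5,5)));m=(b>18)
np.set_printoptions(linewidth=250);print(u,v);print(c[::2,::2])
u,v=map(int,proj(f,[557.4,67.6,101]));print(u,v);print(g[v-14:v+14:2,u-16:u+16:2])
E
```

```text
26.3833 [511.18286744 -25.60590361 213.0060327 ] [ 1.79960313e+02 -3.10018129e-02  1.77663144e+01] [-0.56989297 -0.16482778 -0.47447254] 41.48611818700449
72 (np.float64(274.13757520848986), np.float64(133.55275825782996))
102 (np.float64(274.1594512208589), np.float64(134.7231418315631))
post expected (np.float64(187.19190778675545), np.float64(125.73101704805411))
274 134
[[234 235 235 230 208 219 218 226 234 240 240 239 238 238 238 238 237 237 236 236 235 235 234 235 235 235 235 234]
 [234 233 233 222 158 158 158 156 158 158 167 179 194 194 210 219 227 234 240 240 240 240 239 238 238 237 236 235]
 [235 235 235 215 158 174 180 166 165 157 158 156 156 156 157 157 158 157 156 167 169 180 195 211 219 218 234 234]
 [235 236 236 189 158 211 206 207 207 206 201 196 193 189 187 179 169 164 157 159 158 157 159 158 159 157 156 154]
 [233 233 235 177 159 206 203 201 204 201 203 204 206 205 206 206 206 206 205 201 199 195 191 186 180 170 158 156]
 [234 234 236 164 160 208 206 207 206 205 206 207 159 177 173 173 173 209 203 202 202 204 204 203 204 204 162 156]
 [221 218 221 138 135 205 203 202
[... 2744 characters left out ...]
 207 212 186 176 174 193 213]
 [200 202 203 201 202 202 205 160 151 146 111  83  85 102 112 128]
 [207 204 206 205 203 207 167  48  62  66  52  21  21  23  50 117]
 [202 201 203 204 204 209  44  60  67  75  81  55  28  29  24  54]
 [204 202 204 204 205 209  49  63  68  74  78  70  24  28  25  30]
 [206 207 205 206 207 211  47  61  66  71  73  69  29  28  28  29]
 [206 208 208 206 208 210  35  55  62  63  69  62  25  25  27  43]
 [208 208 210 209 209 209 194  36  52  57  56  32  25  20  58 118]
 [205 206 205 206 207 207 210 195 178 133 175 111  98 105 109 123]
 [215 206 208 210 208 207 206 206 207 207 205 209 191 192 196 210]
 [180 212 242 240 224 200 172 181 206 210 215 205 210 209 207 205]]
```

The flange is centred on the bar at the expected size and the post is in place. Handing in.

```bash
python3 -c "
from h import *
print(env.job_done())"
```

```text
the job is handed in; nothing more can be done
None
```

The bar is at its stop, and the screw dropped through the slot, seated with its head on the bar and was turned about 92° clockwise to the cam's stop. I handed the job in at 26.4 s; the verdict was not shown.

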